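# Line up the sample cup under the autosampler probe

## Task

Push the autosampler's carousel round until its one open cup stands at the sampling position, on the line from the carousel's hub to the probe post; then push the black probe arm round until its needle is over the middle of that cup. Only push, gently, with a fingertip (the carousel has spokes for it); do not touch, lift or carry the cup or the capped jars, leave everything else on the table where it is, and finish clear of everything.

Things in the scene. Friction and masses are not known exactly. Their poses are not given: they have to be found in the camera images.
- sampler: Autosampler, a fixed white plastic housing: a round drum 268 mm across and 66 mm high with a side console 150 x 130 mm, same height, to the drum's -y side, carrying the probe post. Origin: on the table under the carousel's axis. Own axes: z up, -y from the carousel's axis to the probe post.
- carousel: White disc 252 mm across, turning either way, over half a turn, about a vertical axis through its origin, which lies at its underside, 74 mm above the table; disc top at 84 mm. Dry friction 0.14 N m; it stays where left. Four ring pockets 90 degrees apart at 105 mm radius (the first along own +x) hold the cup and three capped jars in any order.
- hub (a point): Centre of the carousel's grey hub (36 mm across), on the axis, 146 mm above the table: mid-height of three bare spokes made for pushing, 120 degrees apart, the first along the carousel's own +x. Each is 10 mm wide, 139 to 153 mm above the table, and ends 70 mm from the axis; about 2.5 N turns it. Between spokes there is free room down to the disc. Cup and jars lie outside and below the spokes.
- cup: The open sample cup: white plastic, 34 mm across, 42 mm high, 2 mm wall, the only vessel on the carousel without a cap, standing loosely in one of the four pockets. Origin: centre of its underside, 84 mm above the table; rim at 126 mm.
- jar1: White jar with a narrower grey screw cap, 34 mm across (cap 28 mm), 42 mm high, loose in a pocket of the carousel. Origin: centre of its underside.
- jar2: As jar1, in another pocket.
- jar3: As jar1, in another pocket.
- sample (a point): The sampling position, fixed on the housing: the point 105 mm from the carousel's axis on the line from that axis to the probe post, 126 mm above the table (the cup's rim height). The cup belongs centred under it.
- post (a point): Point on the vertical axis of the probe post (a 16 mm steel rod), 235 mm from the carousel's axis, 175 mm above the table: the mid-height of the arm. The black round head there is 32 mm across, top at 187 mm.
- needle (a point): Lower tip of the needle under the probe arm, 130 mm from the post's axis, 138 mm above the table (12 mm over the cup's rim). The arm is a level black bar 14 mm wide, 167 to 183 mm above the table, from the post to 142 mm from it; needle and a white ferrule hang under its end. Nothing stands beside the bar at its height.
- probe_arm (a joint): Angle of the probe arm about the post (rad), positive anticlockwise from above; at 0 it points at the carousel's axis, its needle exactly over the sampling position. Starts parked at 0.7 to 1.1, on the robot's side. Stops at -0.6 and 1.4. Dry friction 0.12 N m (1.2 N at 100 mm); it stays where left.
- wash_bottle: White bottle 68 mm across, 160 mm high, bystander. Origin: centre of its underside, as for all the bystanders.
- beaker: Glass beaker 68 mm across, 75 mm high, bystander.
- reagent: Amber glass jar 56 mm across, 110 mm high, bystander.
- tip_box: Grey pipette tip box 120 x 85 x 55 mm, bystander.
- dish: Glass dish 90 mm across, 16 mm high, bystander.
There are look-alikes about, which are no part of the job. What is shaped like the cup but yellow is not meant.

How it is judged:
On the way, in this order (a step that is already met when the one before it is completed fails the run):
1. the cup stands at the sampling position (within 8 mm) (horizontal distance between cup and sample below 0.008 m), for 0.3 s.
2. the needle is over the middle of the cup (within 8 mm) (horizontal distance between needle and cup below 0.008 m), for 0.3 s.
At the end, for the whole second after the job is handed in: The open cup stands upright in its pocket with its centre within 8 mm of the sampling position, the needle within 8 mm (seen from above) of the cup's centre, and carousel and arm are at rest (horizontal distance between cup and sample below 0.008 m and horizontal distance between needle and cup below 0.008 m and height (world z) of cup between 0.08 and 0.088 m and angle between cup's own z axis and vertical below 0.1 rad and angular speed of carousel below 0.05 rad/s and velocity of joint probe_arm between -0.05 and 0.05 rad/s); the robot touches nothing.
It fails at once if the robot touches the cup or a capped jar (contact force between any of the fingers, the arm and cup above 0.5 N or contact force between any of the fingers, the arm and jar1 above 0.5 N or contact force between any of the fingers, the arm and jar2 above 0.5 N or contact force between any of the fingers, the arm and jar3 above 0.5 N).
It fails at once if the cup or a capped jar is lifted or tipped out of its pocket (height (world z) of any of cup, jar1, jar2, jar3 above 0.092 m or height (world z) of any of cup, jar1, jar2, jar3 below 0.076 m or angle between any of cup, jar1, jar2, jar3's own z axis and vertical above 0.3 rad).
It fails at once if a bystander on the table is moved by more than 15 mm or tipped (distance of any of wash_bottle, beaker, reagent, tip_box, dish from where it was at the start of the episode above 0.015 m or angle between any of wash_bottle, beaker, reagent, tip_box, dish's own z axis and vertical above 0.2 rad).
It fails at once if the carousel or the autosampler with its probe arm is pushed with more than 40 N (contact force between the fingers and carousel above 40 N or contact force between the fingers and sampler above 40 N).
It also fails if it takes over 51 s, if anything falls off the work surface, if the arm or the gripper's body presses on something with over 40 N, if the wrist force passes 120 N, or if a joint passes its speed limit or range.

## Robot

A 6-joint arm with a two-finger parallel gripper is mounted at the origin on the work surface. World frame = base frame: x ahead of the robot, y to its left, z up, the work surface at z = 0. Lengths are in m, angles in rad, forces in N, time in s.
With the tool pointing down it reaches from about 0.3 to 0.775 m from the base axis. Payload 14.6 kg.
Tool frame: the origin (TCP) lies at the very end of the fingers, on their centre line; the grasp point (between the pads) lies 19 mm behind it; z points along the fingers, y is the line along which they close (so a half turn about z gives the same grasp; the last joint's range is limited). The gripper opens to 94 mm and grips with 3 to 60 N. Pads are 16 mm wide; open, the fingers measure 119 mm over their backs; the gripper's body (75 mm by 177 mm) begins 78 mm behind the grasp point.
Start: joints at [-1.306, 0.3, 1.521, -0, 1.321, -0.067], TCP at [0.179, -0.52, 0.205] pointing down, gripper open.
Joint ranges: [-3.03, 3.03], [-0.79, 2.21], [0.23, 2.52], [-1.04, 4.18], [0, 3.07], [-2.55, 2.55]. Speed limits (rad/s): [2.22, 2.22, 2.57, 3.14, 3.14, 3.14].

## Interface

Orientations are given as a unit quaternion [w, x, y, z].
In Python, from station import manip gives the robot as it stands. The module is installed in compiled form; this text tells all that it offers.
- The arm moves only by the tool send_rows, never from a script. Its arguments are lists of equal length, an entry for each row: "dp": the shift along the tool's x, y, z in mm, a list of three; "rotation": the turn, a rotation vector about the tool's x, y, z in degrees, a list of three. In form: {"dp": [[tx, ty, tz], ...], "rotation": [[rx, ry, rz], ...]}. A call has 1 to 12 rows; each row is the pose to reach, as a shift and turn from the pose commanded when the call began, along the tool's axes at that moment; what a row does not reach only later rows make up. A row lasts 1/12 s, in which the tool goes at most 41.7 mm and 7.16 degrees, less where a joint would pass 70% of its speed; a pose out of reach is approached as far as the arm can. A call with a gripper value outside its range is refused whole. "claw" is the closure, from -1 (fully open) to 1 (shut), set as the call begins (left out, the last holds). The fingers move at their own pace and stop on an object; "squeeze" is the grip in N (left out, the last holds). Time passes only in rows, so rows that repeat a pose let the fingers close. It gives the time, the measured TCP pose, the force, the opening and the grip force at its end, in the units of the state.
- manip.sense(): the state, without advancing time (a new reading comes with each control period).
- manip.capture(name): name is "scene" or "side" or "wrist"; returns the picture (400x640x3 uint8, red, green, blue); there is no depth.
- manip.get_calibration(name): a dict with "intrinsics" (3x3 intrinsics, pixels), "distortion" ([k1, k2, p1, p2, k3] as OpenCV has them; the pictures are not rectified), "R" (3x3) and "t" (3): a world point X has camera coordinates R X + t; the wrist camera has in their place "T_tool_cam" (4x4, takes a point from camera to tool coordinates, whose origin is the TCP and whose axes are the flange's). Camera axes: x right, y down, z forward; pixel columns grow to the right and rows downward; lengths in m; the calibration is good to about 2 mm. A picture is of the moment at which its call begins: read the wrist's pose just before it. get_calibration takes no time and is no camera call.
- manip.hand_in(): hands the job in; it is judged then, once.
Trained networks look in the newest picture that a camera, given by its name, has taken for a name from the list of things; names that differ only in an ending like _2 or _b are one class to them, and where a whole thing is asked for, a point or a joint stands for the part that bears it (a point fixed in the world has none). Each returns a list of dicts, best first, with "p" (0 to 1); they miss things now and then, are a little off and sometimes report something else, mostly with a low value. They report only what shows in the picture. A call takes as long as a camera call. They do not tell look-alikes from the thing itself.
- manip.recognise(label, camera): "rect" ([left, top, right, bottom] in pixels, round what is visible of it).
- manip.trace(label, camera): "region" (400x640 bool, what is visible of it) and "rect" ([left, top, right, bottom] in pixels, round what is visible of it).
- manip.place_of(label, camera): "position" ([column, row] in pixels: a listed point, or the origin of a listed thing).
The state is a dict: "t": time; "joint_positions": joint angles; "joint_vel": joint speeds; "effort": joint torques, N m; "tool_pos": TCP position; "orientation": TCP orientation; "ft_force": force on the tool from outside, world axes, zero at the start; "ft_torque": the same for the moment, N m; "grip_width": opening from 0.0 (shut) to 1.0 (fully open); "gripper_force": force on a finger pad.
Only numpy, scipy, OpenCV 4.12 (cv2) and the standard library are available. Lean on these libraries where they do the work, as an engineer would, in place of code of your own. Each camera call takes 0.05 s, during which the arm holds its last target. There are 200 camera calls.

## Working session

There is one attempt and no reset: what is moved stays moved. The work goes in short steps, Python scripts to look and compute and a tool call to move; the robot and the scene stay as the last step left them, time stands still between calls to the robot, and variables do not carry over. Pictures are saved under pics/ and viewed, at most 10 in all, crops included, and the job is handed in when it is done.

Besides the shell and the picture viewer there is one more tool, called after "Emit:" in YAML: its name, and indented under it one key for each argument. send_rows: Moves the arm, as the interface text tells. Its arguments: {"type":"object","properties":{"dp":{"type":"array","items":{"type":"array","items":{"type":"number"}}},"rotation":{"type":"array","items":{"type":"array","items":{"type":"number"}}},"claw":{"type":"number"},"squeeze":{"type":"number"}},"required":["dp","rotation"]}

```bash
mkdir -p pics
cat > h.py <<'E'
import numpy as np, cv2
from station import manip
from scipy.spatial.transform import Rotation as Ro
def cal(n):
    c=manip.get_calibration(n); K=np.array(c["intrinsics"],float); D=np.array(c["distortion"],float)
    if "R" in c: return K,D,np.array(c["R"]),np.array(c["t"]).ravel()
    s=manip.sense(); q=s["orientation"]; T=np.eye(4); T[:3,:3]=Ro.from_quat([q[1],q[2],q[3],q[0]]).as_matrix(); T[:3,3]=s["tool_pos"]
    M=np.linalg.inv(T@np.array(c["T_tool_cam"])); return K,D,M[:3,:3],M[:3,3]
def atz(n,px,z):
    K,D,R,t=cal(n); u=cv2.undistortPoints(np.array([[px]],float),K,D)[0,0]
    d=R.T@np.array([u[0],u[1],1]); o=-R.T@t; return o+d*(z-o[2])/d[2]
def proj(n,X):
    K,D,R,t=cal(n); return cv2.projectPoints(np.array(X,float).reshape(-1,1,3),cv2.Rodrigues(R)[0],t,K,D)[0][:,0]
def save(n,f): cv2.imwrite(f,manip.capture(n)[:,:,::-1])
E
python3 - <<'E'
from h import *
s=manip.sense(); print(s["t"],s["tool_pos"],s["orientation"],s["ft_force"])
ims=[]
Z=dict(hub=.146,cup=.084,jar1=.084,post=.175,needle=.138,carousel=.074,sampler=0,wash_bottle=0,beaker=0,reagent=0,tip_box=0,dish=0)
for n in("scene","side"):
    save(n,f"pics/{n}0.png")
    for l,z in Z.items():
        for r in manip.place_of(l,n)[:5]:
            if r["p"]>.3: print(n,l,round(r["p"],2),np.round(r["position"]),np.round(atz(n,r["position"],z)[:2],4))
E
```

```text
0.0 [ 0.17909438 -0.51975739  0.20490761] [-5.57659510e-04  9.86269684e-01  1.65141741e-01 -6.55697490e-05] [-0.41968994 -0.09841564 -0.70927168]
scene hub 0.59 [380. 180.] [0.5693 0.1459]
scene cup 0.55 [332. 178.] [0.4902 0.0628]
scene cup 0.53 [330. 149.] [0.4051 0.0885]
scene jar1 0.68 [421. 212.] [0.6468 0.2203]
scene jar1 0.67 [359. 232.] [0.6464 0.07  ]
scene jar1 0.55 [393. 165.] [0.5031 0.2158]
scene post 0.59 [295. 233.] [ 0.65   -0.0766]
scene post 0.43 [423. 210.] [0.6872 0.1894]
scene carousel 0.84 [377. 199.] [0.574  0.1447]
scene sampler 0.66 [293. 234.] [ 0.5585 -0.059 ]
scene wash_bottle 0.6 [271. 306.] [ 0.7136 -0.161 ]
scene wash_bottle 0.42 [344. 210.] [0.5371 0.0794]
scene beaker 0.75 [435. 172.] [0.5079 0.3403]
scene reagent 0.61 [452. 212.] [0.6297 0.3258]
scene tip_box 0.56 [227. 278.] [ 0.6147 -0.2361]
scene dish 0.77 [368. 145.] [0.3673 0.2143]
side hub 0.56 [263. 232.] [0.5728 0.1458]
side cup 0.64 [363. 319.] [0.3321 0.1457]
side cup 0.54 [317. 250.] [0.4975 0.0722]
side jar1 0.81 [266. 214.] [0.6531 0.0661]
side jar1 0.78 [269. 295.] [0.4961 0.2153]
side jar1 0.63 [213. 254.] [0.6538 0.2188]
side post 0.82 [313. 153.] [ 0.6433 -0.0874]
side needle 0.71 [348. 196.] [ 0.5136 -0.0524]
side carousel 0.93 [270. 254.] [0.57   0.1381]
side wash_bottle 0.56 [313. 186.] [ 0.6999 -0.1568]
side beaker 0.97 [221. 358.] [0.5095 0.3367]
side beaker 0.45 [213. 256.] [0.7154 0.1855]
side reagent 0.75 [188. 317.] [0.6282 0.322 ]
side tip_box 0.74 [355. 184.] [ 0.6173 -0.2412]
side tip_box 0.33 [313. 154.] [ 0.8043 -0.2793]
side dish 0.65 [188. 314.] [0.6332 0.3187]
```

View pics/scene0.png

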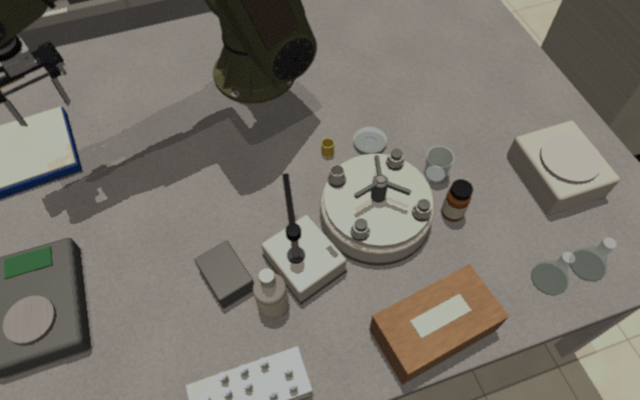

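View pics/side0.png

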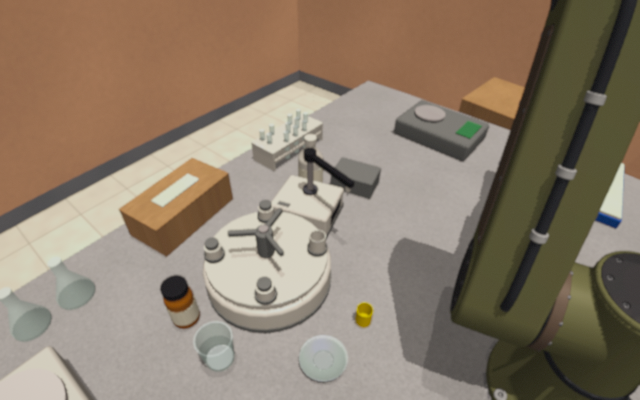

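Run:
```python
from h import *
hub=np.array([.571,.146])
def sp(n,a):
    return proj(n,[[hub[0]+.07*np.cos(a),hub[1]+.07*np.sin(a),.146]])[0]
for a in (45,135,-45,-135):
    print(a,[[np.round(sp(n,np.radians(a+k))).tolist() for k in(0,120,240)] for n in("scene","side")])
a=cv2.imread("pics/scene0.png")[130:270,250:450]; b=cv2.imread("pics/side0.png")[140:320,190:370]
a=cv2.resize(a,None,fx=3.5,fy=3.5,interpolation=cv2.INTER_CUBIC)[:, 250:700]; b=cv2.resize(b,(350,350),interpolation=cv2.INTER_CUBIC)
c=np.zeros((490,800,3),np.uint8); c[:,:450]=a; c[:350,450:]=b; cv2.imwrite("pics/crop.png",c)
```

```text
45 [[[410.0, 191.0], [376.0, 155.0], [354.0, 195.0]], [[228.0, 234.0], [283.0, 255.0], [281.0, 210.0]]]
135 [[[391.0, 157.0], [348.0, 182.0], [400.0, 202.0]], [[264.0, 260.0], [294.0, 218.0], [234.0, 221.0]]]
-45 [[[368.0, 205.0], [411.0, 178.0], [361.0, 159.0]], [[264.0, 208.0], [231.0, 248.0], [296.0, 244.0]]]
-135 [[[351.0, 169.0], [384.0, 207.0], [404.0, 166.0]], [[300.0, 230.0], [247.0, 212.0], [244.0, 257.0]]]
```

View pics/crop.png

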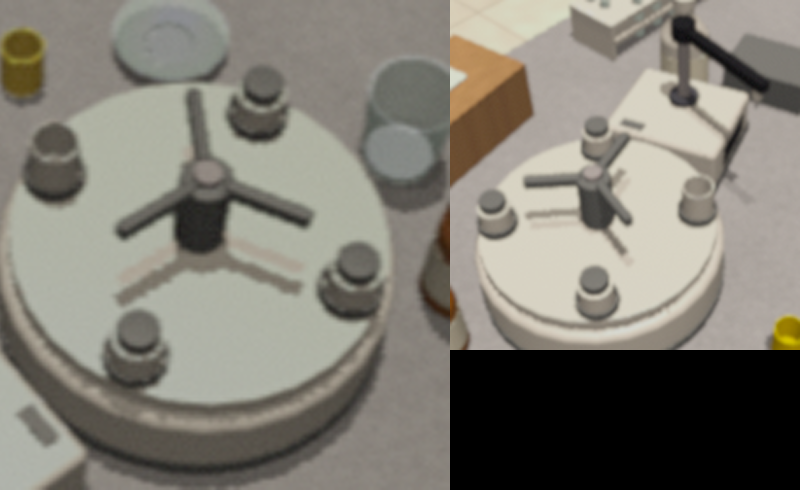

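The scene and side pictures show the open cup at scene (335,175). It could be confused with the capped jars at (397,158), (422,209) and (360,230), or with the yellow cup on the table at (328,148). The crop confirms that the vessel at (335,175) is the only uncapped one. The spokes point at about 45°, 165° and -75°, so the carousel has to turn about +63°. I'll push the 45° spoke.

```bash
cat >> h.py <<'E'
def tool(pts):
    s=manip.sense(); q=s["orientation"]; R=Ro.from_quat([q[1],q[2],q[3],q[0]]).as_matrix()
    return np.round((np.array(pts)-s["tool_pos"])@R*1000,1).tolist()
hub=np.array([.572,.1445])
def P(th,z=.135,r=.05):
    t=np.radians(th); k=np.radians(th-109); h=.005+.008*abs(np.cos(k))+.0125*abs(np.sin(k))
    return [hub[0]+r*np.cos(t)+h*np.sin(t),hub[1]+r*np.sin(t)-h*np.cos(t),z]
E
python3 - <<'E'
from h import *
print(tool([[.179,-.52,.26],[.624,.147,.26],[.624,.147,.135],P(40),P(45)]))
E
```

```text
[[-0.1, -0.1, -54.5], [637.8, -485.7, -54.6], [637.8, -485.7, 70.4], [641.6, -500.0, 70.4], [641.5, -504.5, 70.4]]
```

Emit:
send_rows:
  dp:
    - [0, 0, -40]
    - [30, -25, -55]
    - [65, -50, -55]
    - [97, -75, -55]
    - [130, -100, -55]
    - [162, -125, -55]
    - [195, -150, -55]
    - [227, -175, -55]
    - [260, -200, -55]
    - [292, -225, -55]
    - [325, -250, -55]
    - [325, -250, -55]
  rotation:
    - [0, 0, 0]
    - [0, 0, 0]
    - [0, 0, 0]
    - [0, 0, 0]
    - [0, 0, 0]
    - [0, 0, 0]
    - [0, 0, 0]
    - [0, 0, 0]
    - [0, 0, 0]
    - [0, 0, 0]
    - [0, 0, 0]
    - [0, 0, 0]
  claw: 1

```text
t: 2.3
tool_pos: [0.4075, -0.1728, 0.2606]
orientation: [-0.0, 0.986, 0.168, 0.001]
ft_force: [-0.1, -0.3, 0.4]
grip_width: 0.183
gripper_force: 0.0
```

Emit:
send_rows:
  dp:
    - [32, -24, 0]
    - [64, -48, 0]
    - [96, -72, 0]
    - [128, -96, 0]
    - [160, -120, 0]
    - [192, -144, 0]
    - [224, -168, 0]
    - [256, -192, 0]
    - [288, -216, 0]
    - [310, -235, 0]
    - [313, -236, 0]
    - [313, -236, 0]
  rotation:
    - [0, 0, 0]
    - [0, 0, 0]
    - [0, 0, 0]
    - [0, 0, 0]
    - [0, 0, 0]
    - [0, 0, 0]
    - [0, 0, 0]
    - [0, 0, 0]
    - [0, 0, 0]
    - [0, 0, 0]
    - [0, 0, 0]
    - [0, 0, 0]

```text
t: 3.3
tool_pos: [0.6243, 0.1482, 0.2594]
orientation: [0.0, 0.986, 0.166, -0.001]
ft_force: [0.3, -0.1, -0.2]
grip_width: 0.007
gripper_force: 0.0
```

Run:
```python
from h import *
s=manip.sense(); print(s["tool_pos"],s["orientation"],s["t"])
print(tool([[.624,.147,.26],[.624,.147,.135]]))
save("wrist","pics/w0.png")
for l,z in dict(hub=.146,cup=.084,jar1=.084,post=.175,needle=.138).items():
    for r in manip.place_of(l,"wrist")[:4]:
        if r["p"]>.3: print(l,round(r["p"],2),np.round(r["position"]),np.round(atz("wrist",r["position"],z)[:2],4))
```

```text
[0.6243223  0.14821076 0.25940843] [ 2.67572310e-05  9.86121247e-01  1.66025478e-01 -6.53253706e-04] 3.3
[[-0.7, 1.0, -0.6], [-0.5, 1.1, 124.4]]
hub 0.58 [310. 242.] [0.5748 0.1448]
hub 0.44 [537. 185.] [ 0.7059 -0.0519]
jar1 0.75 [392. 187.] [0.6475 0.0684]
jar1 0.64 [244. 258.] [0.4995 0.2126]
jar1 0.58 [270. 140.] [0.654  0.2219]
post 0.66 [551. 257.] [ 0.6463 -0.081 ]
needle 0.62 [456. 331.] [ 0.5179 -0.0563]
```

View pics/w0.png

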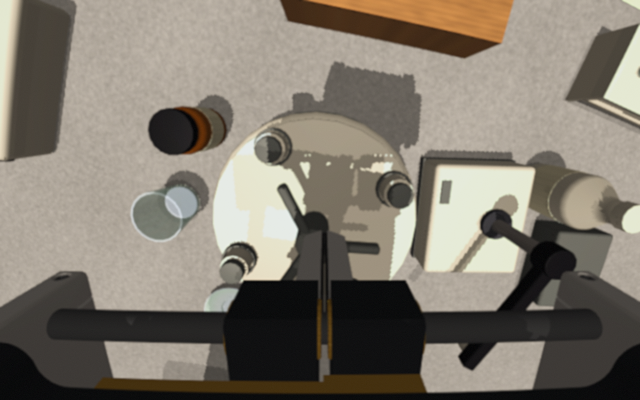

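The wrist view shows the hub at (315,222) and the spokes at (288,200), (360,248) and (290,265). The finger will come down in the free gap between the first two, so I'm going down.

Emit:
send_rows:
  dp:
    - [0, 0, 30]
    - [0, 0, 60]
    - [0, 0, 90]
    - [0, 0, 115]
    - [0, 0, 124]
    - [0, 0, 124]
    - [0, 0, 124]
  rotation:
    - [0, 0, 0]
    - [0, 0, 0]
    - [0, 0, 0]
    - [0, 0, 0]
    - [0, 0, 0]
    - [0, 0, 0]
    - [0, 0, 0]

```text
t: 4.18
tool_pos: [0.6245, 0.1471, 0.1378]
orientation: [-0.0, 0.986, 0.165, 0.001]
ft_force: [-0.2, 0.7, -0.2]
grip_width: 0.004
gripper_force: 0.0
```

Run:
```python
from h import *
s=manip.sense(); print(s["tool_pos"],s["ft_force"])
print(tool([P(t) for t in range(40,110,4)]+[P(108.2)]))
```

```text
[0.6244724  0.14710872 0.13782839] [-0.15044743  0.66647615 -0.24627721]
[[3.2, -14.3, 2.8], [3.2, -17.9, 2.8], [2.9, -21.5, 2.8], [2.3, -25.2, 2.8], [1.4, -28.9, 2.8], [0.2, -32.6, 2.8], [-1.3, -36.2, 2.8], [-3.2, -39.7, 2.8], [-5.3, -43.2, 2.8], [-7.7, -46.5, 2.8], [-10.4, -49.6, 2.8], [-13.5, -52.5, 2.8], [-16.7, -55.2, 2.8], [-20.3, -57.7, 2.8], [-24.0, -59.8, 2.8], [-28.0, -61.7, 2.8], [-32.1, -63.2, 2.8], [-36.4, -64.4, 2.8], [-36.6, -64.4, 2.8]]
```

Emit:
send_rows:
  dp:
    - [2, -7, 2]
    - [3, -14, 2]
    - [3, -18, 2]
    - [3, -22, 2]
    - [2, -25, 2]
    - [1, -29, 2]
    - [0, -33, 2]
    - [-1, -36, 2]
    - [-3, -40, 2]
    - [-5, -43, 2]
    - [-8, -47, 2]
    - [-10, -50, 2]
  rotation:
    - [0, 0, 0]
    - [0, 0, 0]
    - [0, 0, 0]
    - [0, 0, 0]
    - [0, 0, 0]
    - [0, 0, 0]
    - [0, 0, 0]
    - [0, 0, 0]
    - [0, 0, 0]
    - [0, 0, 0]
    - [0, 0, 0]
    - [0, 0, 0]

```text
t: 5.18
tool_pos: [0.5979, 0.1917, 0.1344]
orientation: [-0.0, 0.986, 0.165, -0.0]
ft_force: [1.7, -2.4, -0.1]
grip_width: 0.004
gripper_force: 1.4
```

Run:
```python
from h import *
s=manip.sense(); print(s["tool_pos"],s["ft_force"])
print(tool([P(t) for t in range(78,110,2)]))
```

```text
[0.59785026 0.19173143 0.13439579] [ 1.68194361 -2.39457797 -0.13801525]
[[1.6, 2.8, -0.6], [0.2, 1.3, -0.6], [-1.3, -0.2, -0.6], [-2.8, -1.7, -0.6], [-4.4, -3.0, -0.6], [-6.1, -4.4, -0.6], [-7.8, -5.6, -0.6], [-9.6, -6.8, -0.6], [-11.5, -7.9, -0.6], [-13.4, -9.0, -0.6], [-15.3, -9.9, -0.6], [-17.3, -10.8, -0.6], [-19.4, -11.6, -0.6], [-21.5, -12.3, -0.6], [-23.6, -13.0, -0.6], [-25.7, -13.5, -0.6]]
```

Emit:
send_rows:
  dp:
    - [-2, -1, 0]
    - [-4, -3, 0]
    - [-6, -4, 0]
    - [-8, -6, 0]
    - [-10, -7, 0]
    - [-12, -8, 0]
    - [-14, -9, 0]
    - [-16, -10, 0]
    - [-17, -11, 0]
    - [-18, -11, 0]
    - [-18, -11, 0]
  rotation:
    - [0, 0, 0]
    - [0, 0, 0]
    - [0, 0, 0]
    - [0, 0, 0]
    - [0, 0, 0]
    - [0, 0, 0]
    - [0, 0, 0]
    - [0, 0, 0]
    - [0, 0, 0]
    - [0, 0, 0]
    - [0, 0, 0]

```text
t: 6.1
tool_pos: [0.5774, 0.1961, 0.1345]
orientation: [-0.0, 0.986, 0.165, -0.0]
ft_force: [0.4, 0.6, 1.4]
grip_width: 0.007
gripper_force: 0.4
```

```bash
cat > m.py <<'E'
from h import *
s=manip.sense(); print(s["tool_pos"],s["ft_force"],s["t"])
for n in("scene","side","wrist"):
    manip.capture(n)
    for l,z in dict(hub=.146,cup=.084,jar1=.084,post=.175,needle=.138).items():
        for r in manip.place_of(l,n)[:4]:
            if r["p"]>.3:
                X=atz(n,r["position"],z)[:2]; d=X-hub
                print(n,l,round(r["p"],2),np.round(r["position"]),np.round(X,4),"ang",round(np.degrees(np.arctan2(d[1],d[0])),1),"r",round(np.hypot(*d),3))
E
python3 m.py; python3 -c "
from h import *
print(tool([P(t) for t in range(100,112,1)]))"
```

```text
[0.57743489 0.19613562 0.13445837] [0.39325544 0.58620991 1.4381858 ] 6.1
scene hub 0.76 [380. 180.] [0.5703 0.1455] ang 150.9 r 0.002
scene hub 0.5 [338. 216.] [0.6248 0.0267] ang -65.9 r 0.129
scene cup 0.6 [338. 218.] [0.5966 0.039 ] ang -76.9 r 0.108
scene cup 0.49 [328. 150.] [0.408  0.0846] ang -159.9 r 0.175
scene jar1 0.84 [404. 231.] [0.6781 0.1654] ang 11.2 r 0.108
scene jar1 0.76 [350. 169.] [0.4796 0.1141] ang -161.8 r 0.097
scene jar1 0.6 [416. 175.] [0.5499 0.2532] ang 101.5 r 0.111
scene post 0.86 [291. 236.] [ 0.6531 -0.0848] ang -70.5 r 0.243
scene post 0.74 [435. 176.] [0.619  0.2521] ang 66.4 r 0.117
side hub 0.84 [263. 234.] [0.5688 0.1501] ang 120.2 r 0.006
side cup 0.71 [363. 320.] [0.3317 0.1462] ang 179.6 r 0.24
side cup 0.51 [292. 223.] [0.5903 0.0471] ang -79.4 r 0.099
side jar1 0.89 [314. 269.] [0.47   0.1149] ang -163.8 r 0.106
side jar1 0.69 [238. 290.] [0.5475 0.2447] ang 103.7 r 0.103
side post 0.68 [311. 156.] [ 0.6374 -0.0755] ang -73.4 r 0.23
side post 0.56 [290. 221.] [0.5328 0.1102] ang -138.9 r 0.052
side post 0.54 [222. 358.] [0.4226 0.3721] ang 123.3 r 0.272
side needle 0.83 [346. 197.] [ 0.5152 -0.0476] ang -106.5 r 0.2
wrist hub 0.96 [400. 281.] [0.5743 0.1449] ang 10.7 r 0.002
wrist cup 0.62 [503. 250.] [0.5994 0.046 ] ang -74.4 r 0.102
wrist cup 0.59 [185. 204.] [0.553  0.3039] ang 96.8 r 0.16
wrist jar1 0.69 [253. 229.] [0.5507 0.2472] ang 101.7 r 0.105
wrist jar1 0.6 [403. 112.] [0.6735 0.1684] ang 13.2 r 0.104
[[0.4, -0.4, -0.6], [-0.6, -0.8, -0.6], [-1.7, -1.2, -0.6], [-2.7, -1.5, -0.6], [-3.8, -1.9, -0.6], [-4.8, -2.2, -0.6], [-5.9, -2.5, -0.6], [-6.9, -2.8, -0.6], [-8.0, -3.1, -0.6], [-9.1, -3.3, -0.6], [-9.8, -3.5, -0.6], [-10.4, -3.7, -0.6]]
```

Emit:
send_rows:
  dp:
    - [-1, -0.5, 0]
    - [-2, -1, 0]
    - [-3, -1.5, 0]
    - [-4, -2, 0]
    - [-5, -2, 0]
    - [-6, -2.5, 0]
    - [-7, -3, 0]
    - [-7, -3, 0]
  rotation:
    - [0, 0, 0]
    - [0, 0, 0]
    - [0, 0, 0]
    - [0, 0, 0]
    - [0, 0, 0]
    - [0, 0, 0]
    - [0, 0, 0]
    - [0, 0, 0]

```text
t: 7.67
tool_pos: [0.57, 0.1965, 0.1345]
orientation: [-0.0, 0.986, 0.165, 0.0]
ft_force: [2.8, -0.7, 0.2]
grip_width: 0.005
gripper_force: 1.0
```

```bash
python3 m.py
```

```text
[0.56997537 0.19645946 0.13452536] [ 2.8396308  -0.68414852  0.15223713] 7.6667
scene hub 0.73 [380. 182.] [0.5767 0.1435] ang -12.6 r 0.005
scene cup 0.7 [324. 150.] [0.4036 0.0752] ang -157.6 r 0.182
scene cup 0.65 [342. 223.] [0.612  0.0418] ang -68.7 r 0.11
scene jar1 0.81 [345. 170.] [0.4775 0.1021] ang -155.9 r 0.104
scene jar1 0.67 [409. 224.] [0.666  0.1829] ang 22.2 r 0.102
scene jar1 0.61 [411. 170.] [0.531  0.2489] ang 111.4 r 0.112
scene post 0.83 [292. 234.] [ 0.6503 -0.0814] ang -70.9 r 0.239
scene post 0.37 [409. 169.] [0.5838 0.2067] ang 79.2 r 0.063
side hub 0.86 [262. 230.] [0.5772 0.1453] ang 8.8 r 0.005
side cup 0.63 [285. 218.] [0.6117 0.0473] ang -67.8 r 0.105
side cup 0.57 [365. 321.] [0.3269 0.1466] ang 179.5 r 0.245
side cup 0.55 [347. 193.] [ 0.5553 -0.1128] ang -93.7 r 0.258
side jar1 0.8 [318. 267.] [0.4675 0.107 ] ang -160.2 r 0.111
side jar1 0.66 [241. 292.] [0.5387 0.2444] ang 108.4 r 0.105
side needle 0.6 [348. 196.] [ 0.5153 -0.0548] ang -105.9 r 0.207
wrist hub 0.68 [406. 268.] [0.5758 0.1455] ang 15.3 r 0.004
wrist hub 0.45 [221.  97.] [0.636  0.2764] ang 64.1 r 0.147
wrist cup 0.59 [512. 230.] [0.6109 0.0478] ang -68.1 r 0.104
wrist cup 0.49 [386. 231.] [0.5765 0.1463] ang 21.4 r 0.005
wrist jar1 0.91 [390.  99.] [0.6714 0.181 ] ang 20.2 r 0.106
wrist jar1 0.56 [258. 238.] [0.5373 0.2422] ang 109.5 r 0.104
```

Emit:
send_rows:
  dp:
    - [6, 0, 0]
    - [12, 0, 0]
    - [12, 0, -35]
    - [12, 0, -75]
    - [12, 0, -115]
    - [-10, 30, -145]
    - [-35, 60, -170]
    - [-60, 90, -195]
    - [-80, 120, -195]
    - [-92, 144, -195]
    - [-92, 144, -195]
    - [-92, 144, -195]
  rotation:
    - [0, 0, 0]
    - [0, 0, 0]
    - [0, 0, 0]
    - [0, 0, 0]
    - [0, 0, 0]
    - [0, 0, 0]
    - [0, 0, 0]
    - [0, 0, 0]
    - [0, 0, 0]
    - [0, 0, 0]
    - [0, 0, 0]
    - [0, 0, 0]

```text
t: 9.57
tool_pos: [0.5303, 0.0291, 0.3299]
orientation: [0.0, 0.986, 0.164, 0.0]
ft_force: [0.3, 0.8, -0.3]
grip_width: 0.004
gripper_force: 0.0
```

```bash
python3 m.py; python3 -c "
from h import *
save('wrist','pics/w1.png')"
```

```text
[0.53027482 0.02905371 0.32990618] [ 0.27858213  0.79327961 -0.26442465] 9.5667
scene hub 0.69 [380. 180.] [0.57   0.1456] ang 151.6 r 0.002
scene hub 0.49 [275. 308.] [ 0.7749 -0.1583] ang -56.2 r 0.364
scene cup 0.7 [329. 153.] [0.4181 0.0835] ang -158.4 r 0.166
scene cup 0.5 [342. 220.] [0.6048 0.0455] ang -71.7 r 0.104
scene jar1 0.8 [410. 170.] [0.5313 0.248 ] ang 111.4 r 0.111
scene jar1 0.77 [408. 226.] [0.6698 0.1792] ang 19.5 r 0.104
scene jar1 0.56 [346. 170.] [0.4778 0.104 ] ang -156.7 r 0.102
scene post 0.56 [291. 233.] [ 0.6469 -0.0839] ang -71.8 r 0.24
side hub 0.77 [262. 232.] [0.5727 0.1481] ang 79.8 r 0.004
side cup 0.75 [364. 320.] [0.3285 0.1456] ang 179.7 r 0.244
side cup 0.49 [287. 220.] [0.6055 0.0484] ang -70.8 r 0.102
side jar1 0.74 [244. 290.] [0.5378 0.2377] ang 110.2 r 0.099
side jar1 0.68 [316. 265.] [0.4729 0.1042] ang -157.9 r 0.107
side jar1 0.6 [284. 219.] [0.6118 0.0512] ang -66.9 r 0.101
side jar1 0.58 [221. 237.] [0.6773 0.1774] ang 17.3 r 0.11
side post 0.96 [311. 157.] [ 0.6353 -0.0726] ang -73.7 r 0.226
side post 0.68 [285. 220.] [0.5417 0.1146] ang -135.4 r 0.043
wrist cup 0.8 [330. 116.] [0.608  0.0491] ang -69.3 r 0.102
wrist cup 0.75 [256. 246.] [0.3941 0.0917] ang -163.5 r 0.186
wrist jar1 0.95 [265. 194.] [0.4753 0.1012] ang -155.9 r 0.106
wrist jar1 0.91 [248.  36.] [0.6686 0.1806] ang 20.5 r 0.103
wrist jar1 0.62 [178. 118.] [0.54   0.2439] ang 107.8 r 0.104
wrist post 0.88 [454. 119.] [ 0.6475 -0.0761] ang -71.1 r 0.233
wrist needle 0.71 [388. 213.] [ 0.5191 -0.0605] ang -104.5 r 0.212
```

View pics/w1.png

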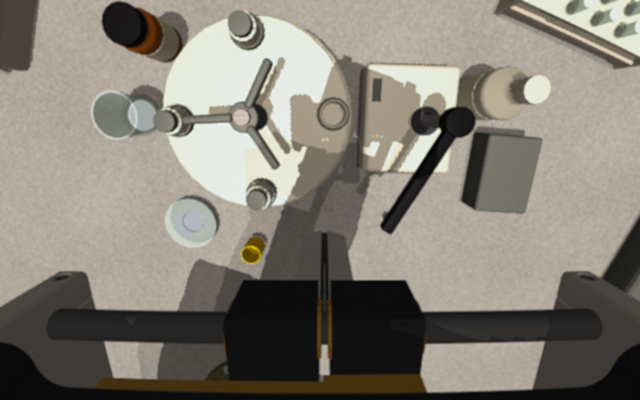

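The wrist view is clear: hub (242,117), open cup (333,113) and post head (458,121), with the needle end of the arm at (390,228). I'll enlarge it for exact points.

Run:
```python
from h import *
im=cv2.imread("pics/w1.png")[10:240,150:480]
cv2.imwrite("pics/w1c.png",cv2.resize(im,None,fx=2.4,fy=2.4,interpolation=cv2.INTER_CUBIC))
for l in("cup","hub","post","carousel","needle","sampler"):
  manip.capture("wrist")
  for r in manip.trace(l,"wrist")[:1]: print(l,r["p"],r["rect"])
```

```text
cup 0.9 [316.1, 100.7, 349.4, 128.8]
hub 0.63 [161.5, 16.8, 344.2, 205.1]
post 0.93 [290.5, 23.5, 475.3, 235.3]
carousel 0.82 [164.4, 10.3, 347.3, 206.0]
needle 0.81 [379.7, 108.5, 475.8, 235.2]
sampler 0.71 [277.4, 16.6, 478.4, 232.6]
```

View pics/w1c.png

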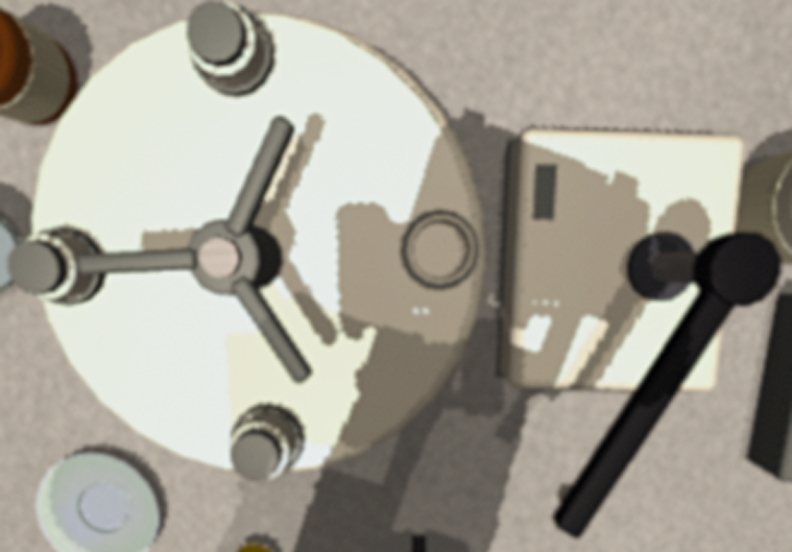

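Run:
```python
from h import *
f=lambda x,y,z: atz("wrist",(x/2.4+150-.3,y/2.4+10-.3),z)[:2]
A=lambda d: round(np.degrees(np.arctan2(d[1],d[0])),2)
cup=f(439,249,.126); post=f(738,269,.187)
tl,tr,br,bl=f(522,130,.066),f(742,137,.066),f(716,388,.066),f(510,382,.066)
print("cup",cup,"post",post,"console",tl,tr,br,bl,(tl+tr+br+bl)/4)
print("console dirs",A(tr-tl),A(br-bl),A(tl-bl)-90,A(tr-br)-90, [np.linalg.norm(v) for v in(tr-tl,br-bl,tl-bl,tr-br)])
for z in(.153,.156,.16): print("hub",z,f(219,257,z),f(222,258,z))
j1=f(216,32,.126); j2=f(257,455,.126); j3=f(38,265,.126)
print("jars",j1,j2,j3,"mid j1j2",(j1+j2)/2,"mid cup-j3",(cup+j3)/2,"ang",A(cup-j3),A(j1-j2)-90)
h=(j1+j2+j3+cup)/4; print("h",h,"post dir",A(post-h),np.linalg.norm(post-h),"cup",A(cup-h))
e=np.array([f(x,y,.084) for x,y in((33,250),(262,14),(447,360),(60,370),(55,140),(150,45),(160,452))])
s=np.linalg.lstsq(np.c_[2*e,np.ones(len(e))],(e**2).sum(1),rcond=None)[0]; print("disc",s[:2],np.sqrt(s[2]+s[0]**2+s[1]**2))
```

```text
cup [0.61159146 0.04717976] post [ 0.64494311 -0.07573513] console [0.68952792 0.02315636] [ 0.72818135 -0.09644773] [ 0.59134195 -0.14285035] [ 0.55315172 -0.02120092] [ 0.64055074 -0.05933566]
console dirs -72.09 -72.57 -71.98 -71.27 [np.float64(0.12569496547209646), np.float64(0.12750324939649052), np.float64(0.14340863254103778), np.float64(0.14449298826585402)]
hub 0.153 [0.57412007 0.14471626] [0.57413222 0.1432486 ]
hub 0.156 [0.57436424 0.14396692] [0.57437628 0.14251164]
hub 0.16 [0.57468979 0.14296781] [0.57470171 0.14152903]
jars [0.67183987 0.1804823 ] [0.47800961 0.10488742] [0.53848907 0.2391316 ] mid j1j2 [0.57492474 0.14268486] mid cup-j3 [0.57504027 0.14315568] ang -69.15 -68.69
h [0.5749825  0.14292027] post dir -72.26 0.22957497724714404 cup -69.07
disc [0.56961616 0.14443557] 0.12539240092651535
```

The housing points along -72.0° and the cup stands at about -69.0°, so it has overshot by about 5.5 mm. I'll nudge it back 3° from the other side of the same spoke.

Emit:
send_rows:
  dp:
    - [12, -32, 0]
    - [25, -65, 0]
    - [37, -98, 0]
    - [50, -130, 0]
    - [55, -145, 20]
    - [55, -145, 55]
    - [55, -145, 90]
    - [55, -145, 125]
    - [55, -145, 160]
    - [55, -145, 185]
    - [55, -145, 195]
    - [55, -145, 195]
  rotation:
    - [0, 0, 0]
    - [0, 0, 0]
    - [0, 0, 0]
    - [0, 0, 0]
    - [0, 0, 0]
    - [0, 0, 0]
    - [0, 0, 0]
    - [0, 0, 0]
    - [0, 0, 0]
    - [0, 0, 0]
    - [0, 0, 0]
    - [0, 0, 0]

```text
t: 12.12
tool_pos: [0.534, 0.1851, 0.1325]
orientation: [0.0, 0.986, 0.165, -0.002]
ft_force: [0.4, -0.3, 0.0]
grip_width: 0.004
gripper_force: 0.0
```

Run:
```python
from h import *
s=manip.sense(); print(s["tool_pos"],s["ft_force"],s["t"]); print(tool([[.545,.1869,.135],[.5475,.1878,.135]]))
```

```text
[0.5339812  0.18509122 0.13254024] [ 0.42141071 -0.31908415  0.04906958] 12.1167
[[11.0, 1.9, -2.5], [13.7, 1.8, -2.5]]
```

Emit:
send_rows:
  dp:
    - [3, 0, -1]
    - [6, 1, -2]
    - [8, 1, -2]
    - [10, 1, -2]
    - [11, 1, -2]
    - [12, 1, -2]
    - [12, 1, -2]
    - [12, 1, -2]
  rotation:
    - [0, 0, 0]
    - [0, 0, 0]
    - [0, 0, 0]
    - [0, 0, 0]
    - [0, 0, 0]
    - [0, 0, 0]
    - [0, 0, 0]
    - [0, 0, 0]

```text
t: 12.78
tool_pos: [0.5466, 0.1883, 0.1365]
orientation: [-0.0, 0.986, 0.165, 0.0]
ft_force: [-0.5, 0.5, 1.0]
grip_width: 0.003
gripper_force: 0.2
```

```bash
cat > a.py <<'E'
from h import *
s=manip.sense(); print(s["tool_pos"],s["ft_force"],s["t"])
A=lambda d: np.degrees(np.arctan2(d[1],d[0]))
out=[]
for n in("scene","side","wrist"):
  for k in range(2):
    manip.capture(n); o=[]
    for l in("cup","jar1"):
        for r in manip.place_of(l,n):
            d=atz(n,r["position"],.084)[:2]-np.array([.574,.1445])
            if abs(np.hypot(*d)-.105)<.013 and r["p"]>.3: o.append(round((A(d)+72+45)%90-45,1))
    print(n,o,round(np.mean(o),2)); out+=o
print("offset from -72:",np.mean(out))
E
python3 a.py
```

```text
[0.5466417  0.18832064 0.13650596] [-0.51441183  0.47542755  0.95219223] 12.7833
scene [np.float64(-7.0), np.float64(-3.2), np.float64(0.1), np.float64(-3.6)] -3.42
scene [np.float64(-4.9), np.float64(-7.4), np.float64(-2.6), np.float64(-2.5)] -4.35
side [np.float64(-6.8), np.float64(-3.8), np.float64(-2.1)] -4.23
side [np.float64(-5.1), np.float64(-1.4), np.float64(-2.0), np.float64(-2.9)] -2.85
wrist [np.float64(-3.3), np.float64(-3.6), np.float64(-4.0)] -3.63
wrist [np.float64(-3.4), np.float64(-3.1), np.float64(-4.7)] -3.73
offset from -72: -3.6809523809523808
```

Emit:
send_rows:
  dp:
    - [-6, 0, 0]
    - [-10, 0, 0]
    - [-10, 0, -25]
    - [-10, 0, -38]
    - [15, 0, -40]
    - [41, 0, -40]
    - [45, 0, -38]
    - [45, 0, -20]
    - [45, 0, 0]
    - [43, 0, 1]
    - [42, 0, 1]
    - [42, 0, 1]
  rotation:
    - [0, 0, 0]
    - [0, 0, 0]
    - [0, 0, 0]
    - [0, 0, 0]
    - [0, 0, 0]
    - [0, 0, 0]
    - [0, 0, 0]
    - [0, 0, 0]
    - [0, 0, 0]
    - [0, 0, 0]
    - [0, 0, 0]
    - [0, 0, 0]

```text
t: 14.68
tool_pos: [0.586, 0.2019, 0.1366]
orientation: [-0.0, 0.986, 0.165, 0.0]
ft_force: [-0.5, -0.4, 0.9]
grip_width: 0.003
gripper_force: 0.0
```

Run:
```python
from h import *
s=manip.sense(); print(s["tool_pos"],s["ft_force"],s["t"]); print(tool([[.5735,.1975,.135],[.5725,.1974,.135]]))
```

```text
[0.58602897 0.20190555 0.13658665] [-0.46074343 -0.36143436  0.91763917] 14.6833
[[-13.3, 0.1, 1.6], [-14.3, -0.1, 1.6]]
```

Emit:
send_rows:
  dp:
    - [-3, 0, 1]
    - [-6, 0, 1]
    - [-8, 0, 1]
    - [-9, 0, 1]
    - [-10, 0, 1]
    - [-11, 0, 1]
    - [-12, 0, 1]
    - [-13, 0, 1]
    - [-13.5, 0, 1]
    - [-14, 0, 1]
    - [-14, 0, 1]
    - [-14, 0, 1]
  rotation:
    - [0, 0, 0]
    - [0, 0, 0]
    - [0, 0, 0]
    - [0, 0, 0]
    - [0, 0, 0]
    - [0, 0, 0]
    - [0, 0, 0]
    - [0, 0, 0]
    - [0, 0, 0]
    - [0, 0, 0]
    - [0, 0, 0]
    - [0, 0, 0]

```text
t: 15.68
tool_pos: [0.573, 0.1975, 0.1345]
orientation: [-0.0, 0.986, 0.165, 0.0]
ft_force: [1.1, 1.9, 0.1]
grip_width: 0.0
gripper_force: 1.0
```

```bash
python3 a.py
```

```text
[0.57297647 0.19746482 0.13451428] [1.05164218 1.86838457 0.08443628] 15.6833
scene [np.float64(-1.9), np.float64(0.9), np.float64(-7.0), np.float64(1.2)] -1.7
scene [np.float64(-3.9), np.float64(-0.3), np.float64(0.4), np.float64(4.7)] 0.22
side [np.float64(-0.9), np.float64(0.4), np.float64(0.3)] -0.07
side [np.float64(-0.6), np.float64(1.3), np.float64(0.1), np.float64(-2.4)] -0.4
wrist [np.float64(-0.3), np.float64(-0.5), np.float64(-2.7)] -1.17
wrist [np.float64(-1.0), np.float64(-0.7), np.float64(-2.7)] -1.47
offset from -72: -0.7428571428571428
```

The carousel is now within about 1° of the target. Next I'll retreat and go to the robot side of the probe arm.

Emit:
send_rows:
  dp:
    - [6, 0, 0]
    - [12, 0, 0]
    - [12, 0, -35]
    - [12, 0, -75]
    - [12, 0, -115]
    - [-5, 35, -115]
    - [-23, 70, -115]
    - [-41, 105, -115]
    - [-59, 140, -115]
    - [-77, 175, -115]
    - [-95, 210, -115]
    - [-112, 245, -115]
  rotation:
    - [0, 0, 0]
    - [0, 0, 0]
    - [0, 0, 0]
    - [0, 0, 0]
    - [0, 0, 0]
    - [0, 0, 0]
    - [0, 0, 0]
    - [0, 0, 0]
    - [0, 0, 0]
    - [0, 0, 0]
    - [0, 0, 0]
    - [0, 0, 0]

```text
t: 17.58
tool_pos: [0.5464, -0.0727, 0.2494]
orientation: [-0.0, 0.986, 0.165, -0.0]
ft_force: [0.9, -0.5, 1.2]
grip_width: 0.004
gripper_force: 0.0
```

Emit:
send_rows:
  dp:
    - [-12, 22, 0]
    - [-12, 22, 0]
    - [-12, 22, 0]
    - [-12, 22, 0]
  rotation:
    - [0, 0, 0]
    - [0, 0, 0]
    - [0, 0, 0]
    - [0, 0, 0]

```text
t: 17.92
tool_pos: [0.5429, -0.095, 0.2493]
orientation: [-0.0, 0.986, 0.165, -0.0]
ft_force: [0.7, -0.3, 0.1]
grip_width: 0.011
gripper_force: 0.0
```

```bash
cat >> h.py <<'E'
post=np.array([.646,-.079])
def Q(a,z=.16,r=.097):
    u=lambda d:np.array([np.cos(np.radians(d)),np.sin(np.radians(d))])
    k=np.radians(179+a); h=.007+.008*abs(np.cos(k))+.0125*abs(np.sin(k))+.0015
    return [*(post+r*u(108+a)+h*u(198+a)),z]
E
python3 a.py
python3 - <<'E'
from h import *
s=manip.sense(); print(s["tool_pos"],s["t"]); print(tool([Q(a) for a in range(70,-1,-5)]))
for _ in range(2):
    manip.capture("wrist")
    for l,z in dict(needle=.138,post=.175).items():
        print(l,[(round(r["p"],2),np.round(atz("wrist",r["position"],z)[:2],4)) for r in manip.place_of(l,"wrist")[:2]])
E
```

```text
[ 0.54293054 -0.09499709  0.24930542] [ 0.65041131 -0.2744631   0.09495845] 17.9167
scene [np.float64(-1.0), np.float64(5.1), np.float64(-3.2), np.float64(-1.4)] -0.13
scene [np.float64(-1.0), np.float64(-0.8), np.float64(3.1)] 0.43
side [np.float64(-5.2), np.float64(-3.2), np.float64(-2.1)] -3.5
side [np.float64(-4.9), np.float64(-1.1), np.float64(-2.0), np.float64(-3.0), np.float64(-3.6)] -2.92
wrist [np.float64(-1.3), np.float64(0.5), np.float64(-2.7)] -1.17
wrist [np.float64(0.3), np.float64(-2.3), np.float64(1.7)] -0.1
offset from -72: -1.3380952380952382
[ 0.54266534 -0.09545404  0.2494309 ] 18.8167
[[4.3, 4.8, 89.4], [5.7, -3.5, 89.4], [7.9, -11.9, 89.4], [10.9, -20.1, 89.4], [14.7, -28.1, 89.4], [19.2, -35.8, 89.4], [24.5, -43.1, 89.4], [30.5, -50.0, 89.4], [37.2, -56.3, 89.4], [44.5, -62.0, 89.4], [52.5, -67.1, 89.4], [60.9, -71.4, 89.4], [69.8, -74.8, 89.4], [79.0, -77.5, 89.4], [88.1, -79.2, 89.4]]
needle []
post [(0.85, array([ 0.6486, -0.0822])), (0.27, array([ 0.6184, -0.1704]))]
needle []
post [(0.56, array([ 0.6466, -0.08  ])), (0.31, array([0.5647, 0.1606]))]
```

Emit:
send_rows:
  dp:
    - [4, 8, 20]
    - [4, 8, 55]
    - [4, 8, 85]
    - [4, 8, 89]
    - [4, 8, 89]
    - [5, 2, 89]
    - [6, -4, 89]
    - [8, -11, 89]
    - [10, -17, 89]
    - [13, -23, 89]
    - [16, -29, 89]
    - [19, -36, 89]
  rotation:
    - [0, 0, 0]
    - [0, 0, 0]
    - [0, 0, 0]
    - [0, 0, 0]
    - [0, 0, 0]
    - [0, 0, 0]
    - [0, 0, 0]
    - [0, 0, 0]
    - [0, 0, 0]
    - [0, 0, 0]
    - [0, 0, 0]
    - [0, 0, 0]

```text
t: 20.12
tool_pos: [0.5491, -0.0546, 0.1607]
orientation: [0.0, 0.986, 0.165, 0.0]
ft_force: [-0.5, -1.2, 0.6]
grip_width: 0.006
gripper_force: 0.8
```

Run:
```python
from h import *
s=manip.sense(); print(s["tool_pos"],s["ft_force"],s["t"]); print(tool([Q(a) for a in range(45,-1,-3)]))
```

```text
[ 0.54911183 -0.05455643  0.16068835] [-0.54162155 -1.15580072  0.56551466] 20.1167
[[-0.2, 0.8, 0.7], [2.9, -3.6, 0.7], [6.2, -7.9, 0.7], [9.8, -12.1, 0.7], [13.7, -16.0, 0.7], [17.8, -19.7, 0.7], [22.1, -23.2, 0.7], [26.7, -26.5, 0.7], [31.4, -29.5, 0.7], [36.4, -32.3, 0.7], [41.5, -34.8, 0.7], [46.8, -37.0, 0.7], [52.2, -38.9, 0.7], [57.7, -40.4, 0.7], [63.4, -41.7, 0.7], [68.6, -42.6, 0.7]]
```

Emit:
send_rows:
  dp:
    - [3, -4, 0]
    - [6, -8, 0]
    - [10, -12, 0]
    - [14, -16, 0]
    - [18, -20, 0]
    - [22, -23, 0]
    - [27, -26, 0]
    - [31, -29, 0]
    - [36, -32, 0]
    - [40, -34, 0]
    - [43, -35, 0]
    - [45, -36, 0]
  rotation:
    - [0, 0, 0]
    - [0, 0, 0]
    - [0, 0, 0]
    - [0, 0, 0]
    - [0, 0, 0]
    - [0, 0, 0]
    - [0, 0, 0]
    - [0, 0, 0]
    - [0, 0, 0]
    - [0, 0, 0]
    - [0, 0, 0]
    - [0, 0, 0]

```text
t: 21.12
tool_pos: [0.58, -0.0062, 0.1604]
orientation: [-0.0, 0.986, 0.165, -0.0]
ft_force: [-0.9, -1.1, 0.4]
grip_width: 0.004
gripper_force: 0.6
```

```bash
cat > n.py <<'E'
from h import *
s=manip.sense(); print(s["tool_pos"],s["ft_force"],s["t"]); print(tool([Q(a) for a in range(14,-3,-2)]))
for n in("scene","side","wrist"):
  for _ in range(2):
    manip.capture(n)
    for l,z in dict(needle=.138,cup=.084).items():
        print(n,l,[(round(r["p"],2),np.round(atz(n,r["position"],z)[:2],4).tolist()) for r in manip.place_of(l,n)[:3]])
E
python3 n.py; python3 -c "
from h import *
save('wrist','pics/w2.png')"
```

```text
[ 0.58003791 -0.0062227   0.16037453] [-0.92792151 -1.14293173  0.35523016] 21.1167
[[-1.8, 0.1, 0.4], [1.8, -1.4, 0.4], [5.4, -2.6, 0.4], [9.0, -3.8, 0.4], [12.7, -4.8, 0.4], [16.5, -5.7, 0.4], [20.3, -6.4, 0.4], [23.7, -7.0, 0.4], [26.6, -7.5, 0.4]]
scene needle [(0.94, [0.5651, 0.0364]), (0.23, [0.4627, 0.1631])]
scene cup [(0.53, [0.6061, 0.0393]), (0.26, [0.6665, 0.1751])]
scene needle [(0.78, [0.5744, 0.0339])]
scene cup [(0.82, [0.5978, 0.0438]), (0.26, [0.5428, 0.1676])]
side needle [(0.55, [0.5756, 0.0416]), (0.26, [0.5358, 0.3577])]
side cup [(0.69, [0.3309, 0.143]), (0.5, [0.6004, 0.0499])]
side needle [(0.66, [0.5819, 0.0316])]
side cup [(0.84, [0.605, 0.0442]), (0.76, [0.3371, 0.1431])]
wrist needle [(0.83, [0.5766, 0.0319])]
wrist cup [(0.77, [0.6043, 0.0451]), (0.2, [0.5463, 0.2422])]
wrist needle [(0.65, [0.5791, 0.0313])]
wrist cup [(0.68, [0.6054, 0.0458])]
```

View pics/w2.png

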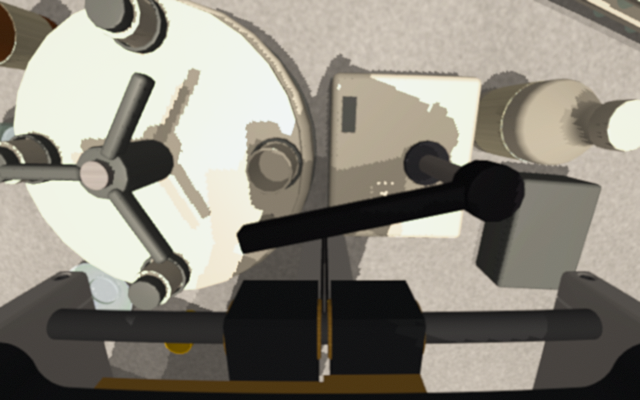

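The wrist view shows the bar's end at (243,238) and the cup at (275,163), so about 13° remain.

Emit:
send_rows:
  dp:
    - [3, -2, 0]
    - [6, -3, 0]
    - [9, -4, 0]
    - [11, -4.5, 0]
    - [13, -5, 0]
    - [14.5, -5.5, 0]
    - [16, -6, 0]
    - [17, -6, 0]
    - [17, -6, 0]
  rotation:
    - [0, 0, 0]
    - [0, 0, 0]
    - [0, 0, 0]
    - [0, 0, 0]
    - [0, 0, 0]
    - [0, 0, 0]
    - [0, 0, 0]
    - [0, 0, 0]
    - [0, 0, 0]

```text
t: 22.82
tool_pos: [0.5939, 0.0049, 0.1604]
orientation: [-0.0, 0.986, 0.165, -0.0]
ft_force: [0.4, 0.7, 0.3]
grip_width: 0.009
gripper_force: 0.0
```

```bash
python3 n.py
```

```text
[0.59394764 0.00491629 0.16038902] [0.36736208 0.68781236 0.30918169] 22.8167
[[-18.5, 6.1, 0.4], [-15.0, 4.6, 0.4], [-11.4, 3.4, 0.4], [-7.8, 2.2, 0.4], [-4.1, 1.2, 0.4], [-0.3, 0.3, 0.4], [3.5, -0.4, 0.4], [6.9, -1.0, 0.4], [9.9, -1.5, 0.4]]
scene needle [(0.64, [0.5986, 0.0351])]
scene cup [(0.69, [0.6061, 0.0369])]
scene needle []
scene cup [(0.63, [0.6057, 0.0452])]
side needle [(0.72, [0.5926, 0.0481]), (0.27, [0.5316, 0.174])]
side cup [(0.86, [0.3329, 0.1466]), (0.7, [0.604, 0.0434])]
side needle [(0.6, [0.5984, 0.0434]), (0.47, [0.5394, 0.3493])]
side cup [(0.76, [0.5946, 0.045]), (0.68, [0.3291, 0.1481])]
wrist needle [(0.88, [0.5962, 0.0431])]
wrist cup [(0.8, [0.432, 0.0823]), (0.61, [0.6038, 0.0454])]
wrist needle [(0.6, [0.5982, 0.0398])]
wrist cup [(0.98, [0.6041, 0.0458]), (0.59, [0.4326, 0.0807])]
```

Emit:
send_rows:
  dp:
    - [1, 0, 0]
    - [2, 0, 0]
    - [3, -0.5, 0]
    - [4, -0.5, 0]
    - [5, -1, 0]
    - [6, -1, 0]
    - [6, -1, 0]
  rotation:
    - [0, 0, 0]
    - [0, 0, 0]
    - [0, 0, 0]
    - [0, 0, 0]
    - [0, 0, 0]
    - [0, 0, 0]
    - [0, 0, 0]

```text
t: 24.3
tool_pos: [0.5994, 0.0077, 0.1604]
orientation: [-0.0, 0.986, 0.165, 0.0]
ft_force: [0.4, 0.0, 0.5]
grip_width: 0.006
gripper_force: 0.0
```

```bash
python3 n.py
```

```text
[0.59935164 0.0076859  0.16042349] [0.41729257 0.01326093 0.5035199 ] 24.3
[[-24.6, 6.9, 0.4], [-21.0, 5.5, 0.4], [-17.4, 4.2, 0.4], [-13.8, 3.1, 0.4], [-10.1, 2.0, 0.4], [-6.3, 1.2, 0.4], [-2.5, 0.5, 0.4], [0.9, -0.1, 0.4], [3.8, -0.6, 0.4]]
scene needle [(0.73, [0.6049, 0.0401])]
scene cup [(0.56, [0.5997, 0.046])]
scene needle [(0.68, [0.5995, 0.0431])]
scene cup [(0.82, [0.6081, 0.0433])]
side needle [(0.57, [0.6081, 0.0452])]
side cup [(0.56, [0.3294, 0.1427]), (0.56, [0.6372, 0.0051]), (0.54, [0.5942, 0.0492])]
side needle [(0.74, [0.6754, -0.1204]), (0.56, [0.6041, 0.0457])]
side cup [(0.82, [0.336, 0.1435]), (0.73, [0.6052, 0.0411]), (0.4, [0.4762, 0.1083])]
wrist needle [(0.95, [0.6033, 0.0415])]
wrist cup [(0.95, [0.4326, 0.0833]), (0.58, [0.6059, 0.0456])]
wrist needle [(0.86, [0.6039, 0.0443])]
wrist cup [(0.6, [0.6041, 0.0467]), (0.24, [0.63, -0.1681])]
```

Emit:
send_rows:
  dp:
    - [-10, 0, 0]
    - [-30, 0, 0]
    - [-50, 0, -10]
    - [-60, 0, -45]
    - [-60, -20, -85]
    - [-60, -40, -125]
    - [-60, -43, -165]
    - [-60, -43, -170]
    - [-60, -43, -170]
    - [-60, -43, -170]
  rotation:
    - [0, 0, 0]
    - [0, 0, 0]
    - [0, 0, 0]
    - [0, 0, 0]
    - [0, 0, 0]
    - [0, 0, 0]
    - [0, 0, 0]
    - [0, 0, 0]
    - [0, 0, 0]
    - [0, 0, 0]

```text
t: 26.03
tool_pos: [0.5284, 0.0286, 0.3297]
orientation: [0.0, 0.986, 0.165, -0.0]
ft_force: [-0.7, -0.5, -0.8]
grip_width: 0.003
gripper_force: 0.0
```

```bash
python3 n.py; python3 a.py; python3 -c "
from h import *
save('wrist','pics/w3.png')
im=cv2.imread('pics/w3.png')[10:240,150:480]
cv2.imwrite('pics/w3c.png',cv2.resize(im,None,fx=2.4,fy=2.4,interpolation=cv2.INTER_CUBIC))"
```

```text
[0.52842438 0.02860989 0.32970134] [-0.69098423 -0.49515938 -0.83561347] 26.0333
[[35.7, 49.8, 169.7], [39.3, 48.4, 169.7], [42.9, 47.1, 169.7], [46.5, 46.0, 169.7], [50.2, 44.9, 169.7], [54.0, 44.1, 169.7], [57.8, 43.4, 169.7], [61.2, 42.8, 169.7], [64.1, 42.3, 169.7]]
scene needle [(0.9, [0.6026, 0.0502])]
scene cup [(0.55, [0.5986, 0.0455]), (0.5, [0.4031, 0.0858])]
scene needle [(0.87, [0.6055, 0.041]), (0.22, [0.6248, -0.0776])]
scene cup [(0.82, [0.6015, 0.0456]), (0.54, [0.4195, 0.0786])]
side needle []
side cup [(0.53, [0.6017, 0.0419])]
side needle [(0.58, [0.6048, 0.0446]), (0.54, [0.5963, -0.0282]), (0.22, [0.6711, -0.1218])]
side cup [(0.59, [0.3363, 0.2525]), (0.56, [0.3253, 0.1414]), (0.54, [0.6017, 0.0489])]
wrist needle []
wrist cup [(0.82, [0.3947, 0.094]), (0.54, [0.6064, 0.0483])]
wrist needle [(0.51, [0.6229, 0.2531])]
wrist cup [(0.83, [0.3972, 0.0941]), (0.8, [0.6016, 0.0423])]
[0.52846521 0.02871693 0.33045835] [0.62797732 0.27206702 0.43703496] 26.9333
scene [np.float64(-1.1), np.float64(-6.3), np.float64(-0.5), np.float64(2.9)] -1.25
scene [np.float64(0.9), np.float64(-1.1), np.float64(-1.4), np.float64(3.5)] 0.48
side [np.float64(-1.3), np.float64(-0.4), np.float64(-1.9), np.float64(0.7)] -0.73
side [np.float64(-0.7), np.float64(0.5), np.float64(-2.7), np.float64(-0.1)] -0.75
wrist [np.float64(-1.9), np.float64(-2.5), np.float64(-0.7)] -1.7
wrist [np.float64(-1.1), np.float64(0.2), np.float64(-2.0), np.float64(0.4)] -0.63
offset from -72: -0.7217391304347827
```

View pics/w3c.png

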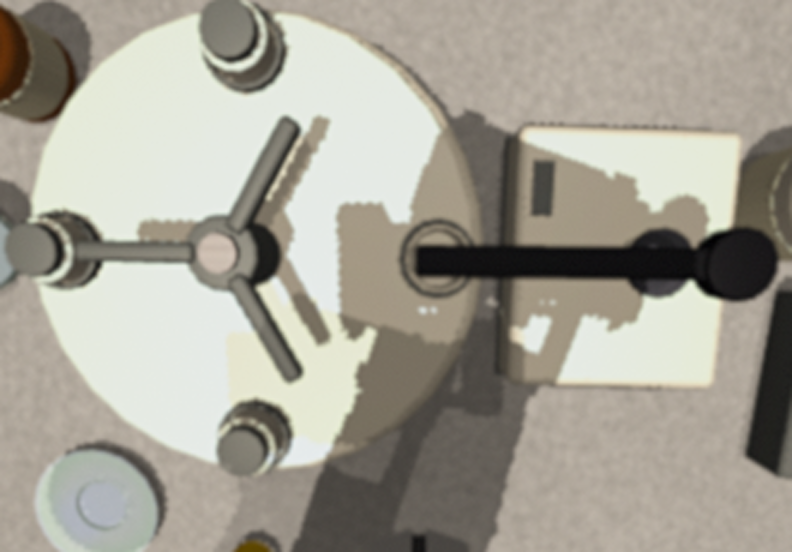

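The picture shows the bar lying across the cup: bar end (418,261) and cup rim centre (437,257) in the crop. One numeric check before handing in.

Run:
```python
from h import *
f=lambda x,y,z: atz("wrist",(x/2.4+150-.3,y/2.4+10-.3),z)[:2]
c=f(437,257,.126); e=f(417,261,.183); p=f(738,264,.187); u=(e-p)/np.linalg.norm(e-p)
A=lambda d: np.degrees(np.arctan2(d[1],d[0]))
n=e-.012*u
j=[f(230,28,.126),f(242,452,.126),f(35,250,.126)]
print("cup",c,"needle",n,np.linalg.norm(n-c),"post",p,"arm dir",A(u),"len",np.linalg.norm(e-p),"cup dir",A(c-j[2]),A(j[0]-j[1])-90)
```

```text
cup [0.60600838 0.0452044 ] needle [0.60480098 0.04280838] 0.0026830454470970445 post [ 0.64540765 -0.07684983] arm dir 108.74492362314486 len 0.13836055483036222 cup dir -72.32439626462487 -72.78466185472259
```

The needle is about 2.7 mm from the cup's centre, the cup direction is about -72.5° against -72.0°, and the robot is clear, so I'm handing in.

```bash
python3 -c "
from station import manip
print(manip.hand_in())"
```

```text
the job is handed in; nothing more can be done
None
```

The job is handed in, with no verdict reported back. By my last camera measurement the open cup is within about 2 mm of the sampling position and the needle about 3 mm from its centre. The robot is clear of everything.

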